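Click a socket onto the torque tester's square drive

TASK

Take the long bright socket with the red band and fit it on the torque tester's upright square drive: rest it lightly on the drive, turn it to and fro until the squares meet, then press it straight down until the spring ball clicks and it is fully home. Press gently, never hard enough to bottom the sprung spindle. Then give the socket a light upward tug, just enough to lift the spindle a few millimetres and show that the ball holds it, let go and leave it home on the drive; leave the short dark socket alone.

Things in the scene. Friction and masses are not known exactly. Their poses are not given: they have to be found in the camera images.
- long_socket: the socket to fit: bright round steel, 27 mm diameter, 54 mm tall, 0.12 kg, red band, standing loose and upright, square recess down. Origin: centre of its underside (the recess's mouth), z up. Recess 14 mm square, 20 mm deep, sides along the socket's x and y, ball dimples in all four sides, so any quarter turn fits. Solid for gripping from 20 to 54 mm above the underside.
- short_socket: a socket that is not wanted: dark steel, 27 mm diameter, 40 mm tall, blue band, standing loose and upright on the bench; origin at the centre of its underside
- tester: the torque tester: grey box 120 (x) by 100 (y) by 40 mm tall, fixed to the bench, display on its -x face; origin at the centre of its underside, z up. An aluminium collar (52 mm diameter, top at 48 mm) stands on it; from its centre rises the sprung spindle, which ends in a round shoulder (26 mm diameter) and, on that, the square drive.
- drive_tip (a point): centre of the drive's top, 18 mm above the shoulder. The drive is 12.7 mm square, its top 2 mm tapering to 10.4 mm. It turns stiffly (0.08 N m); its angle at the start lies within 0.7 rad either way of square with the tester's x and y and is not measured: this point's axes stay parallel to the tester's. The socket drops some 6 mm over the drive once the squares agree within about 0.08 rad.
- shoulder (a point): centre of the shoulder's top, 68 mm above the bench at rest; a socket fully home has its underside here. Moves up and down with the spindle; axes as the tester's. The spring ball, in one side of the drive 7 mm higher, meets the socket's mouth about 11 mm above home; passing it takes 7 to 13 N, then the force falls suddenly and the socket runs home. About 6 N pulls it off.
- spindle (a joint): how far the sprung spindle is pushed down, m: 0 at rest, positive downward to a hard stop at 0.018, negative when lifted, to a hard stop at -0.006. Spring rate 1000 N/m both ways (10 N pushes it down 10 mm). The fitted socket's weight alone lowers it by about 1 mm.
Things that resemble listed ones, but are neither listed nor needed, are in the scene too. What is shaped like the long_socket but orange or yellow is not meant.

How it is judged:
On the way, in this order (a step that is already met when the one before it is completed fails the run):
1. the long socket is pushed home on the drive, past the click: its underside within 2.5 mm of the shoulder's height and 2.5 mm of its centre (z of long_socket in the frame of shoulder below 0.0025 m and horizontal distance between long_socket and shoulder below 0.0025 m), for 0.1 s.
2. tug test: the spindle is lifted at least 2 mm above its rest by the socket, which stays on it (underside within 3 mm of the shoulder) (value of joint spindle below -0.002 m and z of long_socket in the frame of shoulder below 0.003 m and horizontal distance between long_socket and shoulder below 0.0025 m), for 0.1 s.
At the end, for the whole second after the job is handed in: The long socket is clicked on the square drive, upright (within 0.1 rad) and at rest, its underside within 2.5 mm of the shoulder's height and centre; the short socket is within 20 mm of where it stood (all of step 1 and angle between long_socket's own z axis and vertical below 0.1 rad and linear speed of long_socket below 0.01 m/s and distance of short_socket from where it was at the start of the episode below 0.02 m); the robot touches nothing.
It fails at once if the spindle is pressed to the bottom of its spring (more than 16.5 mm down) (value of joint spindle above 0.0165 m).
It fails at once if the short socket is moved more than 20 mm (distance of short_socket from where it was at the start of the episode above 0.02 m).
It also fails if it takes over 72 s, if anything falls off the work surface, if the arm or the gripper's body presses on something with over 40 N, if the wrist force passes 120 N, or if a joint passes its speed limit or range.

ROBOT

A 6-joint arm with a two-finger parallel gripper is mounted at the origin on a cart in front of the work surface, level with it; the furniture and walls round the work are solid. World frame = base frame: x ahead of the robot, y to its left, z up, the work surface at z = 0. Lengths are in m, angles in rad, forces in N, time in s.
With the tool pointing down it reaches from about 0.275 to 0.875 m from the base axis. Payload 12.5 kg.
Tool frame: the origin (TCP) lies at the very end of the fingers, on their centre line; the grasp point (between the pads) lies 19 mm behind it; z points along the fingers, y is the line along which they close (so a half turn about z gives the same grasp; the last joint's range is limited). The gripper opens to 85 mm and grips with 20 to 120 N. Pads are 22 mm wide; open, the fingers measure 114 mm over their backs; the gripper's body (76 mm by 85 mm) begins 54 mm behind the grasp point. The pads swing forward as they close: fully open they stand 13 mm farther back than shut.
Start: joints at [-1.271, 0.351, 1.652, -0, 1.139, -0.085], TCP at [0.206, -0.51, 0.231] pointing down, gripper open.
Joint ranges: [-2.75, 2.75], [-0.79, 2.1], [0.01, 2.65], [-1.57, 4.71], [0.07, 3.14], [-2.87, 2.87]. Speed limits (rad/s): [2.22, 2.22, 2.79, 3.14, 3.14, 3.14].

INTERFACE

Orientations are given as a 3x3 rotation matrix whose columns are the frame's x, y, z axes.
In Python, from bench import manip gives the robot as it stands. Calls block until the motion is done:
- manip.move_ptp(position, orientation): joint-space move of the TCP to a pose.
- manip.move_l(position, attitude=None, max_speed=0.15): straight line of the TCP; attitude=None keeps the orientation; max_speed is the mean speed in m/s.
- manip.move_j(angles): joint-space move.
- manip.set_gripper(opening, effort=None): opening from 0.0 (shut) to 1.0 (fully open); effort is the grip in N (None keeps the last); returns when the fingers have stopped.
- manip.dwell(seconds).
- manip.inverse_kinematics(position, orientation): joint angles nearest the present ones, or None.
- manip.grab_frame(name): name is "scene" or "side" or "wrist"; returns (picture, depth): 384x512x3 uint8, red, green, blue; 384x512 float32, m along the optical axis (not along the pixel's ray), 0 where there is no reading.
- manip.get_calibration(name): a dict with "camera_matrix" (3x3 intrinsics, pixels), "R" (3x3) and "t" (3): a world point X has camera coordinates R X + t. Camera axes: x right, y down, z forward; pixel columns grow to the right and rows downward; lengths in m; the calibration is good to about 2 mm. The wrist camera is an equidistant fisheye: a pixel r from the principal point sees the ray r / f radians off the axis. A picture is of the moment at which its call begins: read the wrist's pose just before it. get_calibration takes no time and is no camera call; for the wrist camera it gives the pose at the moment of the call.
A pose or a line that the arm cannot do raises manip.Unreachable and nothing moves.
- manip.sign_off(): hands the job in; it is judged then, once.
Trained networks look in the newest picture that a camera, given by its name, has taken for a name from the list of things; names that differ only in an ending like _2 or _b are one class to them, and where a whole thing is asked for, a point or a joint stands for the part that bears it (a point fixed in the world has none). Each returns a list of dicts, best first, with "confidence" (0 to 1); they miss things now and then, are a little off and sometimes report something else, mostly with a low value. They report only what shows in the picture. A call takes as long as a camera call. They do not tell look-alikes from the thing itself.
- manip.look_for(camera, name): "at" ([x, y, z] in m, in world coordinates, good to about 4 mm: the middle of the surface that is visible of it).
Readings, each from a call of its own:
- manip.current_time(): time.
- manip.current_qpos(): joint angles.
- manip.current_joint_vel(): joint speeds.
- manip.current_joint_torque(): joint torques, N m.
- manip.current_ee_pos(): TCP position.
- manip.current_tcp_rot(): TCP orientation.
- manip.current_force(): force on the tool from outside, world axes, zero at the start.
- manip.current_ft_torque(): the same for the moment, N m.
- manip.current_grip_width(): opening from 0.0 (shut) to 1.0 (fully open).
- manip.current_grip_force(): force on a finger pad.
Only numpy, scipy, OpenCV 4.12 (cv2) and the standard library are available. Lean on these libraries where they do the work, as an engineer would, in place of code of your own. Each camera call takes 0.05 s, during which the arm holds its last target. There are 200 camera calls.

## Working session

There is one attempt and no reset: what is moved stays moved. The work goes in short steps, each a Python script; the robot and the scene stay as the last script left them, time stands still between calls to the robot, and variables do not carry over. Pictures are saved under pics/ and viewed, at most 10 in all, crops included, and the job is handed in when it is done.

```bash
mkdir -p pics; ls; python3 - <<'E'
from bench import manip
import cv2,numpy as np
ims=[]
for c in("scene","side"):
    p,d=manip.grab_frame(c); ims.append(p); np.save(f"pics/{c}_d.npy",d); np.save(f"pics/{c}.npy",p)
    for n in("long_socket","short_socket","tester","drive_tip","shoulder"):
        for r in manip.look_for(c,n)[:4]: print(c,n,np.round(r["at"],3),round(r["confidence"],2))
    k=manip.get_calibration(c);print(np.round(k["camera_matrix"],1).tolist(),np.round(k["R"],3).tolist(),np.round(k["t"],3))
    cv2.imwrite(f"pics/{c}0.png",cv2.resize(p[...,::-1],(800,600)))
print(manip.current_time())
E
```

```text
pics
scene long_socket [ 0.49  -0.003  0.034] 0.62
scene long_socket [ 0.364 -0.007  0.036] 0.53
scene short_socket [ 0.477 -0.214  0.031] 0.55
scene tester [0.447 0.192 0.034] 0.86
scene drive_tip [0.457 0.181 0.07 ] 0.46
scene shoulder [0.455 0.18  0.071] 0.73
[[482.2, 0.0, 249.2], [0.0, 482.2, 189.8], [0.0, 0.0, 1.0]] [[-0.741, -0.672, -0.005], [-0.384, 0.43, -0.817], [0.551, -0.603, -0.576]] [0.344 0.248 0.767]
side long_socket [ 0.364 -0.004  0.034] 0.81
side long_socket [ 0.431 -0.008  0.036] 0.71
side long_socket [0.493 0.002 0.032] 0.64
side short_socket [ 0.48  -0.209  0.03 ] 0.54
side drive_tip [0.461 0.187 0.07 ] 0.66
side shoulder [0.461 0.183 0.069] 0.65
[[475.8, 0.0, 258.7], [0.0, 475.8, 192.2], [0.0, 0.0, 1.0]] [[-0.93, -0.368, 0.017], [-0.225, 0.528, -0.819], [0.292, -0.765, -0.574]] [0.427 0.178 0.976]
0.6
```

View pics/scene0.png

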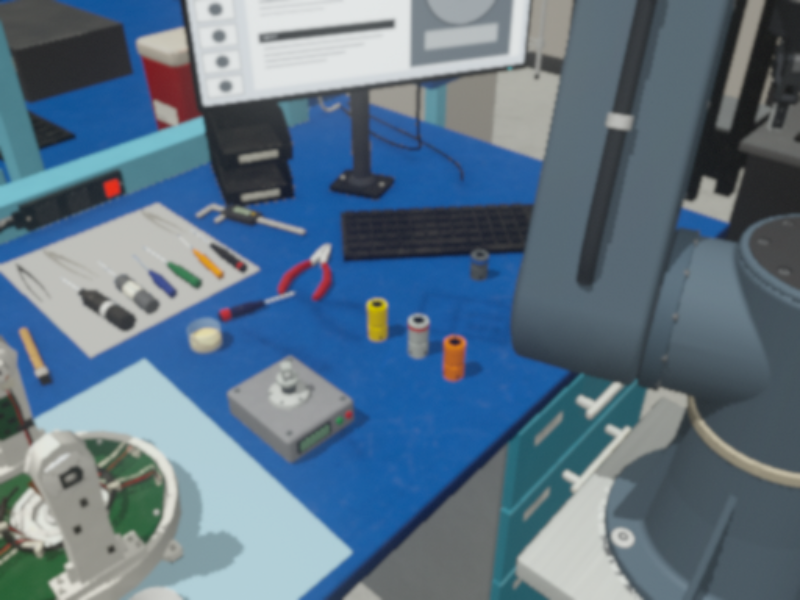

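View pics/side0.png

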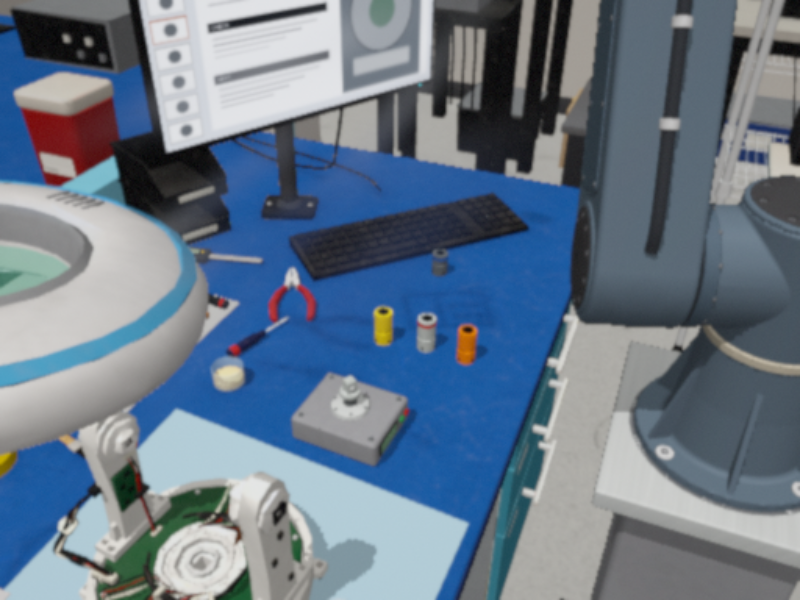

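The scene and side views agree: the bright socket with the red band stands in the middle of the row (scene px ~(418,336), world ~(0.43,-0.008)). The yellow one is at x≈0.49 and the orange at x≈0.364. The tester's drive is at ~(0.458,0.182), and the short socket is far away at (0.48,-0.21). Next I'll look at both targets from close above with the wrist camera, from equal relative poses.

```bash
cat > h.py <<'E'
from bench import manip
import cv2,numpy as np
def R(a): c,s=np.cos(a),np.sin(a); return np.array([[c,s,0],[s,-c,0],[0,0,-1.]])
E
python3 - <<'E'
from h import *
print(np.round(manip.current_tcp_rot(),2).tolist())
for p in([.43,-.006,.2],[.459,.182,.235]):
    for a in np.arange(-np.pi,np.pi,np.pi/4):
        q=manip.inverse_kinematics(np.array(p),R(a)); print(round(a,2),None if q is None else np.round(q,2).tolist())
a=np.pi/4 if 0 else 0
def shot(n,p,a):
    manip.move_ptp(np.array(p),R(a)); manip.dwell(.3)
    k=manip.get_calibration("wrist"); im,d=manip.grab_frame("wrist")
    np.savez(f"pics/{n}.npz",im=im,d=d,K=k["camera_matrix"],R=k["R"],t=k["t"],p=manip.current_ee_pos())
    cv2.imwrite(f"pics/{n}.png",im[...,::-1])
    print(n,np.round(k["camera_matrix"],1).tolist(),np.round(-k["R"].T@k["t"]-manip.current_ee_pos(),4),np.round(k["R"],3).tolist())
    for nm in("long_socket","drive_tip","shoulder"):
        for r in manip.look_for("wrist",nm)[:4]: print(nm,np.round(r["at"],4),round(r["confidence"],2))
shot("w_sock",[.43,-.006,.18],-np.pi/4*0)
shot("w_drive",[.459,.182,.212],0)
print(manip.current_force(),manip.current_time())
E
```

```text
[[0.93, 0.38, -0.0], [0.38, -0.93, -0.0], [-0.0, -0.0, -1.0]]
-3.14 [-0.12, 0.17, 1.98, -0.0, 0.99, -1.69]
-2.36 [-0.12, 0.17, 1.98, -0.0, 0.99, -2.48]
-1.57 None
-0.79 [-0.12, 0.17, 1.98, -0.0, 0.99, 2.23]
0.0 [-0.12, 0.17, 1.98, -0.0, 0.99, 1.45]
0.79 [-0.12, 0.17, 1.98, -0.0, 0.99, 0.66]
1.57 [-0.12, 0.17, 1.98, -0.0, 0.99, -0.12]
2.36 [-0.12, 0.17, 1.98, -0.0, 0.99, -0.91]
-3.14 [0.28, 0.24, 1.79, -0.0, 1.11, -1.29]
-2.36 [0.28, 0.24, 1.79, -0.0, 1.11, -2.07]
-1.57 [0.28, 0.24, 1.79, -0.0, 1.11, -2.86]
-0.79 [0.28, 0.24, 1.79, -0.0, 1.11, 2.64]
0.0 [0.28, 0.24, 1.79, -0.0, 1.11, 1.85]
0.79 [0.28, 0.24, 1.79, -0.0, 1.11, 1.07]
1.57 [0.28, 0.24, 1.79, -0.0, 1.11, 0.28]
2.36 [0.28, 0.24, 1.79, -0.0, 1.11, -0.5]
w_sock [[297.3, 0.0, 252.4], [0.0, 297.3, 188.7], [0.0, 0.0, 1.0]] [7.35e-02 1.00e-04 1.43e-01] [[-0.0, -1.0, 0.001], [-0.959, 0.001, 0.284], [-0.284, -0.001, -0.959]]
long_socket [ 0.4957 -0.0113  0.0532] 0.71
long_socket [ 0.3793 -0.0188  0.0547] 0.65
long_socket [ 0.4391 -0.0162  0.0559] 0.57
drive_tip [0.4663 0.1723 0.0683] 0.59
shoulder [0.4619 0.1739 0.0709] 0.56
shoulder [ 0.4385 -0.0172  0.0549] 0.33
w_drive [[297.3, 0.0, 252.4], [0.0, 297.3, 188.7], [0.0, 0.0, 1.0]] [ 7.350e-02 -1.000e-04  1.429e-01] [[-0.001, -1.0, 0.001], [-0.959, 0.002, 0.285], [-0.285, -0.001, -0.959]]
long_socket [ 0.4994 -0.001   0.0535] 0.79
long_socket [ 0.4373 -0.0112  0.0504] 0.72
long_socket [ 0.3778 -0.0109  0.0462] 0.58
drive_tip [0.467  0.1767 0.0674] 0.65
shoulder [0.4674 0.1785 0.0728] 0.9
shoulder [ 0.4363 -0.009   0.0472] 0.71
[ 0.26821219 -0.40350238  0.45174458] 4.3833
```

View pics/w_sock.png

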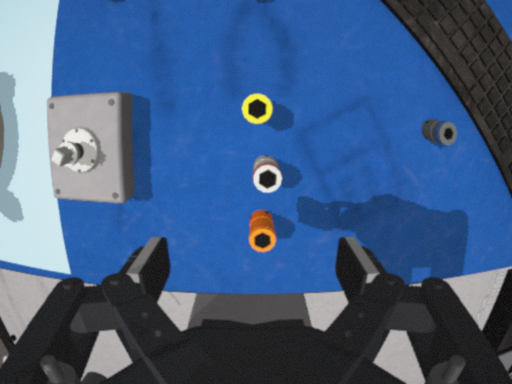

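View pics/w_drive.png

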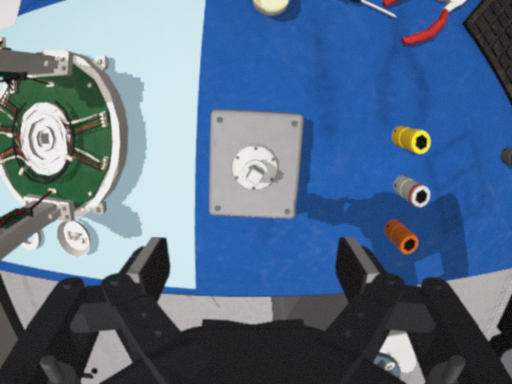

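The wrist view over the socket shows the wanted one's white top at px (267,179), between yellow (257,109) and orange (262,238). The second view shows the drive's square top near (258,172), rotated on its collar. I'll enlarge both to get accurate pixels.

```bash
cat >> h.py <<'E'
def ray(n,uv,z):
    f=np.load(f"pics/{n}.npz"); K=f["K"]; v=np.array(uv)-K[:2,2]; r=np.hypot(*v); th=r/K[0,0]
    d=f["R"].T@np.r_[np.sin(th)*v/max(r,1e-9),np.cos(th)]; c=-f["R"].T@f["t"]
    return c+d*(z-c[2])/d[2]
E
python3 - <<'E'
from h import *
out=[]
for n,(u,v) in(("w_sock",(267,175)),("w_drive",(256,168))):
    im=np.load(f"pics/{n}.npz")["im"][v-24:v+24,u-24:u+24]
    out.append(cv2.resize(im,(384,384),interpolation=cv2.INTER_CUBIC))
cv2.imwrite("pics/crop.png",np.hstack(out)[...,::-1])
print(ray("w_sock",(267,179),.054),ray("w_drive",(258,172),.086))
# tester top outline -> centre
im=np.load("pics/w_drive.npz")["im"]
E
```

```text
[ 0.4331662  -0.02004933  0.054     ] [0.46895141 0.17577525 0.086     ]
```

View pics/crop.png

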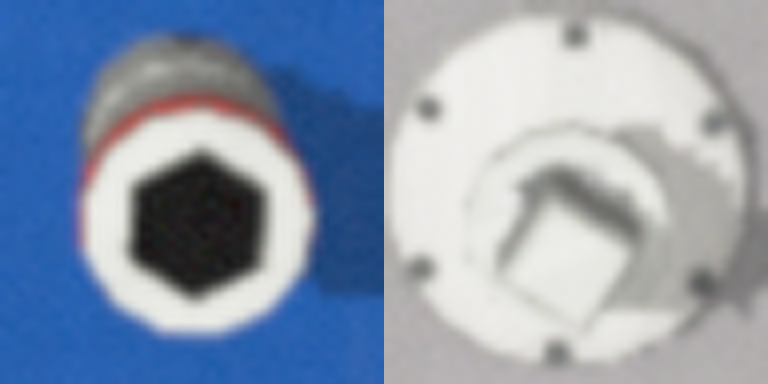

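```bash
python3 - <<'E'
from h import *
s=ray("w_sock",(267.2,178.4),.054); d=ray("w_drive",(254.25,175.75),.084); c=ray("w_drive",(254.5,167.1),.048)
print(s,d,c)
x,y=s[:2]; A,B=3*np.pi/4,np.pi/4
manip.set_gripper(.75,20)
manip.move_ptp([x,y,.10],R(A)); manip.move_l([x,y,.016],max_speed=.12)
manip.set_gripper(0,20); print("w",manip.current_grip_width()); manip.set_gripper(.6)
manip.move_l([x,y,.075]); manip.move_ptp([x,y,.075],R(B)); manip.move_l([x,y,.016],max_speed=.12)
manip.set_gripper(0,20); print("w",manip.current_grip_width(),manip.current_ee_pos()); manip.set_gripper(.6)
manip.move_l([x,y,.09]); manip.set_gripper(1.)
n="w_sock2"; manip.move_ptp([x,y,.18],R(0)); manip.dwell(.3)
k=manip.get_calibration("wrist"); im,dd=manip.grab_frame("wrist")
np.savez(f"pics/{n}.npz",im=im,d=dd,K=k["camera_matrix"],R=k["R"],t=k["t"],p=manip.current_ee_pos())
print(manip.current_ee_pos(),manip.current_time())
u,v=254,174
cv2.imwrite("pics/crop2.png",cv2.resize(im[v-36:v+36,u-36:u+36],(576,576),interpolation=cv2.INTER_CUBIC)[...,::-1])
E
```

```text
[ 0.4337465  -0.02022943  0.054     ] [0.4648618  0.17924433 0.084     ] [0.46527979 0.17872246 0.048     ]
w 0.3162970349106423
w 0.31510100228552634 [ 0.4341356  -0.02020249  0.0167559 ]
[ 0.4336459  -0.02019308  0.17969305] 14.275
```

View pics/crop2.png

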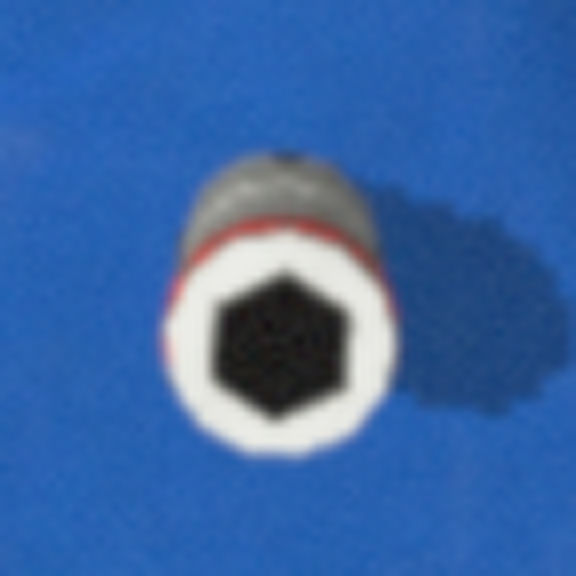

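```bash
cat >> h.py <<'E'
def st(): return np.round(np.r_[manip.current_time(),manip.current_ee_pos(),manip.current_force()],4).tolist()
E
python3 - <<'E'
from h import *
true=np.array([.4339,-.0202]); b=ray("w_sock2",(252.75,180.5),.054)[:2]-true
d=ray("w_drive",(254.25,175.75),.084)[:2]-b; c=ray("w_drive",(254.5,167.1),.048)[:2]-b
print("bias",b,"drive",d,c); g=(d+c)/2; np.save("drive.npy",g)
x,y=true; B=np.pi/4
manip.set_gripper(.7,20); manip.move_ptp([x,y,.09],R(B)); manip.move_l([x,y,.016],max_speed=.12)
manip.set_gripper(0,60); print("w",manip.current_grip_width(),st())
manip.move_l([x,y,.14]); manip.move_ptp([*g,.14],R(B)); manip.move_l([*g,.112],max_speed=.1); manip.dwell(.3)
f0=manip.current_force(); np.save("f0.npy",f0); print("f0",f0,st())
z=.108
while z>.094:
    manip.move_l([*g,z],max_speed=.02); f=manip.current_force()-f0
    print(round(z,4),np.round(f,2),np.round(manip.current_ee_pos(),4))
    if f[2]>2.5: break
    z-=.001
print(st(),manip.current_qpos())
E
```

```text
bias [ 0.00136466 -0.00044533] drive [0.46349713 0.17968965] [0.46391513 0.17916779]
w 0.30114693705817197 [16.6, 0.4342, -0.0202, 0.0167, -2.0239, 0.0671, 9.158]
f0 [-0.24168875  0.76844924 -0.81612136] [19.1333, 0.4639, 0.1795, 0.1124, -0.2417, 0.7684, -0.8161]
0.108 [ 0.19 -0.92 -0.19] [0.4636 0.1794 0.1078]
0.107 [ 0.59 -0.7  -0.81] [0.4637 0.1795 0.1069]
0.106 [-1.1  -0.34 -0.73] [0.4637 0.1794 0.106 ]
0.105 [-0.08 -0.46 -0.08] [0.4637 0.1794 0.1049]
0.104 [ 0.84 -0.21 -0.59] [0.4637 0.1794 0.1039]
0.103 [ 0.46 -1.43 -0.29] [0.4637 0.1794 0.1029]
0.102 [ 0.3  -0.92 -0.42] [0.4637 0.1794 0.102 ]
0.101 [ 0.73 -0.53  1.18] [0.4638 0.1794 0.101 ]
0.1 [ 0.69 -1.63  1.07] [0.4637 0.1794 0.1   ]
0.099 [-0.36 -0.55  1.32] [0.4638 0.1794 0.099 ]
0.098 [-0.82 -0.84  3.35] [0.4635 0.1794 0.0979]
[21.9833, 0.4635, 0.1794, 0.0979, -1.0607, -0.0759, 2.5383] [2.75571254e-01 4.46837072e-01 1.89862870e+00 4.43082957e-05
 7.96570307e-01 1.06096794e+00]
```

```bash
cat >> h.py <<'E'
def favg(n=4):
    F=[]
    for _ in range(n): F.append(manip.current_force()); manip.dwell(.01)
    return np.mean(F,0)-np.load("f0.npy")
E
python3 - <<'E'
from h import *
q0=np.array(manip.current_qpos()); print(favg())
seq=list(np.arange(.06,.85,.06))+list(np.arange(.6,-.85,-.12))
for i,a in enumerate(seq):
    q=q0.copy(); q[5]+=a; manip.move_j(q); f=favg(3)
    print(round(a,2),np.round(f,2),round(manip.current_time(),2))
    if f[2]<1.0 and favg(6)[2]<1.0: print("drop"); break
    if i==13 and 0: break
print(st(),manip.current_ft_torque())
E
```

```text
[-0.66836621 -1.06024359  3.23126736]
0.06 [-0.46 -0.79  2.97] 22.29
0.12 [-0.9  -0.74  2.8 ] 22.57
0.18 [-0.84 -1.1   2.8 ] 22.84
0.24 [-0.71 -1.49  2.68] 23.12
0.3 [-0.05 -1.76 -0.59] 23.39
drop
[23.4417, 0.4634, 0.1793, 0.0977, 0.0214, -1.6572, -2.205] [-0.31286423 -0.02343545 -0.03702153]
```

```bash
python3 - <<'E'
from h import *
p=np.array(manip.current_ee_pos()); Rm=manip.current_tcp_rot(); z=.0975; fm=0
while z>.0795:
    manip.move_l([p[0],p[1],z],max_speed=.02); f=favg(3); fm=max(fm,f[2])
    print(round(z,4),np.round(f,2),np.round(manip.current_ee_pos(),4),round(manip.current_time(),2))
    if f[2]>14 or np.hypot(*f[:2])>12: print("limit");break
    if fm>5 and f[2]<fm-3: print("click?");break
    z-=.001
print(st())
E
```

```text
0.0975 [-0.5  -2.75 -0.44] [0.4634 0.1793 0.0975] 23.72
0.0965 [-0.49 -2.51  0.15] [0.4634 0.1793 0.0965] 23.99
0.0955 [-0.21 -2.06  1.3 ] [0.4634 0.1793 0.0955] 24.27
0.0945 [-0.08 -2.32  2.  ] [0.4634 0.1793 0.0945] 24.54
0.0935 [ 0.24 -1.97  2.45] [0.4634 0.1793 0.0935] 24.82
0.0925 [-0.47 -2.19  1.92] [0.4634 0.1793 0.0925] 25.09
0.0915 [-0.47 -2.07  3.81] [0.4634 0.1793 0.0915] 25.37
0.0905 [-0.79 -2.47  3.86] [0.4634 0.1793 0.0905] 25.64
0.0895 [-0.94 -1.67  4.82] [0.4634 0.1793 0.0895] 25.92
0.0885 [-0.83 -1.61  5.34] [0.4634 0.1793 0.0885] 26.19
0.0875 [-0.98 -1.96  5.94] [0.4634 0.1793 0.0876] 26.47
0.0865 [-1.17 -2.03  6.56] [0.4634 0.1794 0.0866] 26.74
0.0855 [-1.82 -2.41  7.64] [0.4634 0.1794 0.0856] 27.02
0.0845 [-2.27 -0.98  8.07] [0.4634 0.1794 0.0847] 27.29
0.0835 [-2.19 -1.57  8.82] [0.4633 0.1794 0.0837] 27.57
0.0825 [-0.19 -1.96  1.87] [0.4633 0.1793 0.0824] 27.84
click?
[27.8417, 0.4633, 0.1793, 0.0824, 0.738, -1.4052, 0.7403]
```

```bash
python3 - <<'E'
from h import *
p=np.array(manip.current_ee_pos()); z=.0805
manip.move_l([p[0],p[1],z],max_speed=.02); manip.dwell(.3); f=favg(10); print(z,f)
z=.0843
for i in range(8):
    manip.move_l([p[0],p[1],z],max_speed=.02); manip.dwell(.1); f=favg(12)
    print(round(z,4),np.round(f,2),np.round(manip.current_ee_pos(),4),round(manip.current_time(),2))
    if f[2]<-3: break
    z+=.0007
manip.dwell(.4); print(favg(10),st())
E
```

```text
0.0805 [-0.41884668 -2.57139876  3.97717655]
0.0843 [ 0.75 -2.44  0.28] [0.4633 0.1793 0.0842] 29.02
0.085 [ 0.81 -2.29 -0.29] [0.4633 0.1793 0.085 ] 29.47
0.0857 [ 0.75 -2.41 -1.17] [0.4633 0.1793 0.0857] 29.92
0.0864 [ 0.82 -2.34 -2.02] [0.4633 0.1793 0.0864] 30.37
0.0871 [ 0.94 -2.71 -2.38] [0.4634 0.1793 0.0871] 30.82
0.0878 [ 0.96 -2.44 -2.93] [0.4633 0.1793 0.0878] 31.27
0.0885 [ 0.77 -2.3  -3.79] [0.4633 0.1793 0.0885] 31.72
[ 0.93448387 -2.56104272 -3.66916026] [32.2, 0.4633, 0.1793, 0.0885, 1.3927, -1.7241, -5.9719]
```

```bash
python3 - <<'E'
from h import *
p=np.array(manip.current_ee_pos())
manip.move_l([p[0],p[1],.0830],max_speed=.03); manip.dwell(.2); print(favg(8))
manip.set_gripper(.65,20); manip.move_l([p[0],p[1],.16],max_speed=.1); manip.move_l([p[0],p[1],.25]); manip.dwell(.3)
im,d=manip.grab_frame("side"); ims=[cv2.resize(im[210:320,170:280],(400,400),interpolation=cv2.INTER_CUBIC)]
im,d=manip.grab_frame("scene"); ims.append(cv2.resize(im[200:310,130:240],(400,400),interpolation=cv2.INTER_CUBIC))
for c in("side","scene"):
    for r in manip.look_for(c,"long_socket"): print(c,np.round(r["at"],4),r["confidence"])
cv2.imwrite("pics/end.png",np.hstack(ims)[...,::-1]); print(st())
E
```

```text
[-0.35413208 -2.73872168  1.46753817]
side [0.4622 0.1906 0.103 ] 0.64
side [ 0.361  -0.0043  0.0338] 0.5
scene [ 0.4914 -0.005   0.0337] 0.72
scene [0.4564 0.1839 0.1038] 0.69
scene [ 0.3638 -0.0083  0.0356] 0.58
[35.3583, 0.4633, 0.1793, 0.2499, 0.4048, -0.5142, 0.0941]
```

View pics/end.png

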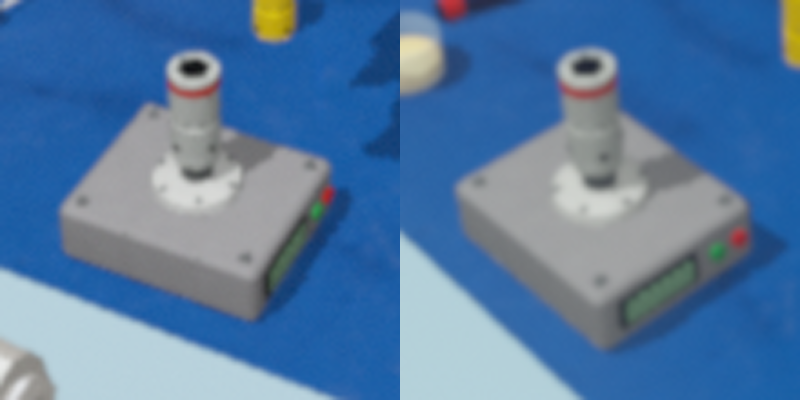

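In both views the red-banded socket stands upright and seated on the spindle shoulder (crop px ~(195,115) and (590,115)), and the gripper is clear. I'm handing it in.

```bash
python3 -c "
from bench import manip
print(manip.sign_off())"
```

```text
the job is handed in; nothing more can be done
None
```

The long red-banded socket clicked home on the drive at about 9 N, held when tugged up with about 3.7 N (roughly 4 mm of spindle lift), and was left upright and released; the short socket was not touched, and the job was handed in at about 35 s, with no verdict returned.

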